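# Fold back the two-leaf cover of a bench test box until it catches

### The arm

A 6-joint arm with a two-finger parallel gripper is mounted at the origin on the work surface. World frame = base frame: x ahead of the robot, y to its left, z up, the work surface at z = 0. Lengths are in mm, angles in rad, forces in N, time in s.
With the tool pointing down it reaches from about 325 to 900 mm from the base axis. Payload 6.1 kg.
Tool frame: the origin (TCP) lies between the finger pads; the fingertips stand 8 mm ahead of it and the grasp point (between the pads) lies 11 mm behind it; x points along the fingers, y is the direction in which the jaws open and shut, and the axes are right-handed (so a half turn about x gives the same grasp; the last joint's range is limited). The gripper opens to 87 mm and grips with 3 to 60 N. Pads are 19 mm wide; open, the fingers measure 117 mm over their backs; the gripper's body (75 mm by 190 mm) begins 51 mm behind the grasp point.
Start: joints at [1.09, 0.22, 1.526, -0, 1.395, -0.126], TCP at [217.125, 586.065, 230.538] pointing down, gripper open.
Joint ranges: [-2.98, 2.98], [-0.91, 2.08], [0.09, 2.57], [-1.24, 4.39], [0.2, 2.65], [-2.68, 2.68]. Speed limits (rad/s): [2.57, 2.57, 3.01, 3.14, 3.14, 3.14].

### API

Orientations are given as a unit quaternion [x, y, z, w].
In Python, from bench import env gives the robot as it stands.
- The arm moves only by the tool step_arm, never from a script. Its argument "moves" is a list of rows, each a list of 2 entries, a list of its own where there are three numbers: the shift along the tool's x, y, z in m, then the turn, a rotation vector about the tool's x, y, z in rad. In form: [[[tx, ty, tz], [rx, ry, rz]], ...]. A call has 1 to 20 rows; each row is the pose to reach, as a shift and turn from the pose commanded when the call began, along the tool's axes at that moment; what a row does not reach only later rows make up. A row lasts 1/12 s, in which the tool goes at most 41.7 mm and 7.16 degrees, less where a joint would pass 70% of its speed; a pose out of reach is approached as far as the arm can. A call with a gripper value outside its range is refused whole. "claw" is the opening, from -1 (shut) to 1 (fully open), set as the call begins (left out, the last holds). The fingers move at their own pace and stop on an object; "newtons" is the grip in N (left out, the last holds). Time passes only in rows, so rows that repeat a pose let the fingers close. It gives the time, the measured TCP pose, the force and the opening at its end, in the units of the state.
- env.state(): the state, without advancing time (a new reading comes with each control period).
- env.snapshot(name): name is "scene" or "top" or "wrist"; returns the picture (420x560x3 uint8, red, green, blue); there is no depth.
- env.get_calibration(name): a dict with "fx", "fy", "cx", "cy" (pixels), "T" (4x4, takes a point from camera to world coordinates). Camera axes: x right, y down, z forward; pixel columns grow to the right and rows downward; lengths in mm; the calibration is good to about 2 mm. The wrist camera is an equidistant fisheye: a pixel r from the principal point sees the ray r / f radians off the axis. A picture is of the moment at which its call begins: read the wrist's pose just before it. get_calibration takes no time and is no camera call; for the wrist camera it gives the pose at the moment of the call.
- env.hand_in(): hands the job in, once; it reports no verdict.
The state is a dict: "time_s": time; "joint_pos": joint angles; "qvel": joint speeds; "joint_torque": joint torques, N m; "tcp_pos": TCP position; "orientation": TCP orientation; "contact_force": force on the tool from outside, world axes, zero at the start; "moment": the same for the moment, N m; "opening": finger opening in mm.
Only numpy, scipy, OpenCV 4.12 (cv2) and the standard library are available. Lean on these libraries where they do the work, as an engineer would, in place of code of your own. Each camera call takes 0.05 s, during which the arm holds its last target.

### The job

Open the front bay of the bench test box: fold the front leaf of its two-leaf cover up and right over, so that it lies flat on top of the rear leaf, and press it down until its grip rail snaps past the spring catch at the back of the box and stays there. Keep the rear leaf shut throughout, press no harder than the catch needs (5 kg on the sheet would bend it), and do not disturb the things standing around the box.

Things in the scene. Friction and masses are not known exactly. Their poses are not given: they have to be found in the camera images.
- test_box: Grey steel box fixed to the bench, 224 mm deep (its x), 240 wide (y), rim 82 mm above the bench, on rubber feet. Origin: centre of its underside, on the bench. x points from its front (sockets, nearer the robot) to its back, z up. On the rim lies a cover of two aluminium leaves, 236 mm wide, 6 thick, top face 88 mm above the bench. Sockets stick out 13 mm in front, 32 to 48 mm up.
- front_leaf (a joint): Angle of the front leaf to the rear leaf, rad: 0 = in line (shut), pi/2 = upright, pi = folded flat on the rear leaf. Friction of 0.22 N m holds it at any angle (leaf 0.18 kg); it starts at 0 to 0.3. About 0.12 short of pi its lip meets the spring catch and it stops; 9 to 14 N down at 105 mm from the hinge line snaps it past, and it stays within 0.03 of pi.
- rear_leaf (a joint): Angle of the rear leaf, rad: 0 = shut on the rim, growing as its front edge lifts. It turns about a stiff hinge (0.45 N m of friction) along the top of the back wall, and only friction and its weight (0.22 kg) hold it down. It starts shut.
- fold_hinge (a point): Middle of the hinge line where the two leaves meet, in the top face of the shut cover: 88 mm above the bench, straight over the box's origin. The line runs along the box's y. Axes as the rear leaf (as the box while it is shut).
- leaf_grip (a point): Centre of the grip rail, a flange along the front leaf's front edge: 150 mm long (y), 8 thick (x), 26 high (28 with its lip). The centre is 124 mm from the hinge line, 13 mm above the leaf's outer face. A round lip along its top bulges 5 mm towards the hinge. The leaf's edge is 128 mm from the hinge line. Axes turn with the leaf: x from rail to hinge, z out of the outer face (down once folded).
- leaf_sheet: The flat sheet of the front leaf without its rail, 126 x 236 x 6 mm; origin at its centre, 65 mm from the hinge line; x from front edge to hinge, z out of the outer face. Once folded its plain inner face is uppermost: level and 94 mm above the bench when flat, about 15 mm higher at the outer end while it stands on the catch. It bends at 50 N.
- catch (a point): Tip of the sprung roller that sticks out of the back wall, at the middle of its width, 72 mm above the bench. Axes as the box.
- multimeter: Loose handheld meter lying flat, 175 x 85 x 38 mm; origin under its centre. To be left alone.
- solder_reel: Loose solder reel standing on end, 62 mm across, 52 mm high; origin under its centre. To be left alone.
- heat_sink: Loose finned aluminium heat sink, 100 x 66 x 34 mm; origin under its centre. To be left alone.

How it is judged:
By the outcome, as a careful person would: the job done as asked, in the order asked, and still so for the second after the job is handed in, with the robot touching nothing.
It also fails if it takes over 61 s, if anything falls off the work surface, if the arm or the gripper's body presses on something with over 40 N, if the wrist force passes 120 N, or if a joint passes its speed limit or range.

## Working session

There is one attempt and no reset: what is moved stays moved. The work goes in short steps, Python scripts to look and compute and a tool call to move; the robot and the scene stay as the last step left them, time stands still between calls to the robot, and variables do not carry over. Pictures are saved under pics/ and viewed, and the job is handed in when it is done.

Besides the shell and the picture viewer there is one more tool, called after "Emit:" in YAML: its name, and indented under it one key for each argument. step_arm: Moves the arm, as the interface text tells. Its arguments: {"type":"object","properties":{"moves":{"type":"array"},"claw":{"type":"number"},"newtons":{"type":"number"}},"required":["moves"]}

```bash
mkdir -p pics; ls; python3 - <<'E'
from bench import env
import cv2
print(env.state())
for n in ["scene","top","wrist"]:
    c=env.get_calibration(n); print(n,c)
    cv2.imwrite(f"pics/{n}0.png",env.snapshot(n)[:,:,::-1])
E
```

```text
pics
{'time_s': 0.0, 'joint_pos': array([ 1.08990972e+00,  2.21258976e-01,  1.52760128e+00, -3.30774537e-05,
        1.39472477e+00, -1.26107270e-01]), 'qvel': array([ 0.00068514, -0.00035803, -0.00063666, -0.00111397, -0.00268121,
        0.00196734]), 'joint_torque': array([-1.56035305e-03, -4.94616187e+01, -3.87366879e+01,  6.96555362e-02,
        5.74484188e-02, -1.66214832e-04]), 'tcp_pos': array([216.84674107, 585.52195786, 229.4221175 ]), 'orientation': array([ 0.12409889,  0.69621018, -0.1254502 ,  0.69581111]), 'contact_force': array([-0.15198758,  0.12519742,  0.265956  ]), 'moment': array([-0.04466392, -0.02332788,  0.01605791]), 'opening': 87.18799901394797}
scene {'fx': 496.4118760478937, 'fy': 496.4118760478937, 'cx': 277.5358614710393, 'cy': 212.08977936178192, 'T': array([[ 3.29153854e-01,  8.12270815e-01, -4.81532828e-01,
         1.10657784e+03],
       [ 9.44152973e-01, -2.74860988e-01,  1.81732222e-01,
        -1.55172146e+02],
       [ 1.52611912e-02, -5.14458512e-01, -8.57379458e-01,
         9.88118617e+02],
       [ 0.00000000e+00,  0.00000000e+00,  0.00000000
[... 242 characters left out ...]
668594e-01,  2.98923476e-03, -2.55688646e-02,
         4.77529605e+01],
       [ 2.44952063e-02, -1.95026490e-01, -9.80492046e-01,
         1.03206609e+03],
       [ 0.00000000e+00,  0.00000000e+00,  0.00000000e+00,
         1.00000000e+00]])}
wrist {'fx': 325.19226210127806, 'fy': 325.19226210127806, 'cx': 277.67521943071415, 'cy': 207.9791481744364, 'T': array([[ 3.47552561e-01,  9.03700577e-01,  2.50064961e-01,
         1.49063086e+02],
       [ 9.37659805e-01, -3.34639605e-01, -9.38638614e-02,
         6.10729376e+02],
       [-1.14318596e-03,  2.67098488e-01, -9.63668559e-01,
         3.82761339e+02],
       [ 0.00000000e+00,  0.00000000e+00,  0.00000000e+00,
         1.00000000e+00]])}
```

View pics/scene0.png

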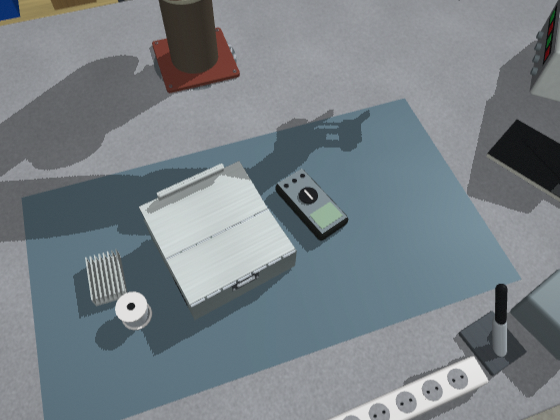

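View pics/top0.png

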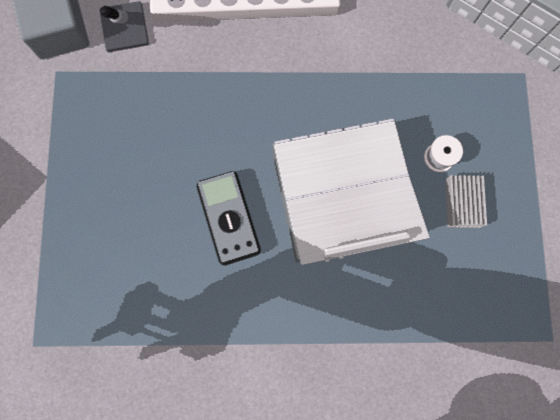

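View pics/wrist0.png

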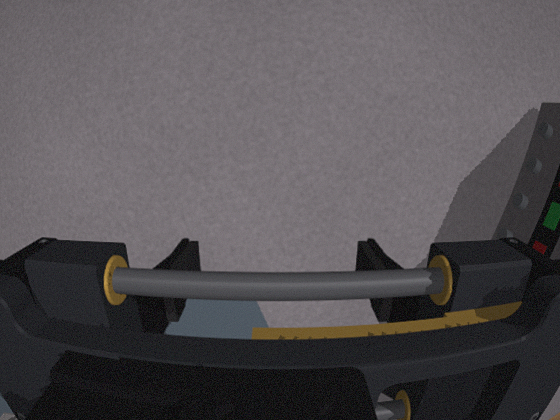

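```bash
python3 - <<'E'
import cv2
t=cv2.imread("pics/top0.png")[105:275,260:440]
cv2.imwrite("pics/top0z.png",cv2.resize(t,None,fx=3.4,fy=3.4,interpolation=cv2.INTER_CUBIC))
t=cv2.imread("pics/scene0.png")[155:315,130:310]
cv2.imwrite("pics/scene0z.png",cv2.resize(t,None,fx=3.5,fy=3.5,interpolation=cv2.INTER_CUBIC))
E
```

```text
(no output)
```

View pics/top0z.png

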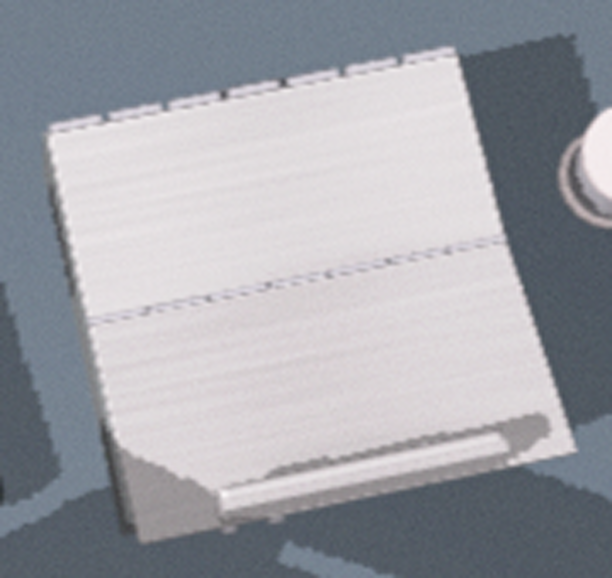

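View pics/scene0z.png

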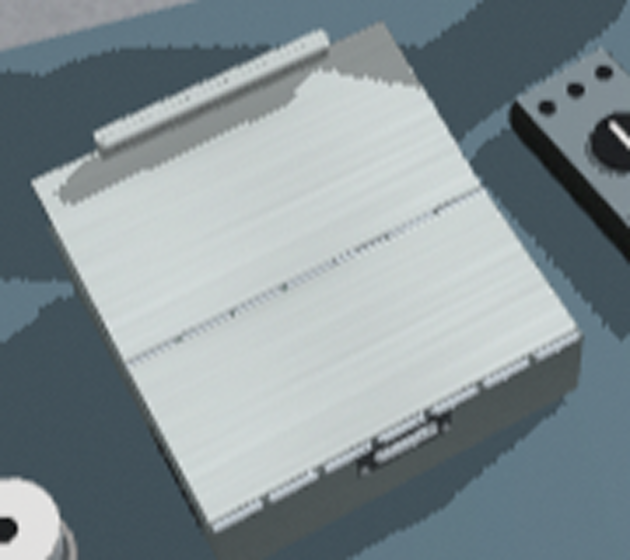

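```bash
cat > h.py <<'E'
import numpy as np
from bench import env
def ray(n,p,c=None):
    c=c or env.get_calibration(n); d=np.array([(p[0]-c['cx'])/c['fx'],(p[1]-c['cy'])/c['fy'],1.])
    d=c['T'][:3,:3]@d; return c['T'][:3,3],d/np.linalg.norm(d)
def tri(rs):
    A=sum(np.eye(3)-np.outer(d,d) for o,d in rs); b=sum((np.eye(3)-np.outer(d,d))@o for o,d in rs)
    x=np.linalg.solve(A,b); return x,[np.linalg.norm((np.eye(3)-np.outer(d,d))@(x-o)) for o,d in rs]
def onz(n,p,z,c=None):
    o,d=ray(n,p,c); return o+d*(z-o[2])/d[2]
E
python3 - <<'E'
from h import *
np.set_printoptions(precision=1,suppress=True)
T={'RL':(48,132),'RR':(455,50),'HL':(92,322),'HR':(505,240),'FL':(140,543),'FR':(578,452),'railL':(222,493),'railR':(505,437)}
S={'RR':(212,530),'RL':(580,335),'HR':(128,362),'HL':(482,188),'FR':(33,182),'FL':(383,24),'railL':(324,35),'railR':(98,138)}
P={}
for k in T:
    t=np.array(T[k])/3.4+[260,105]; s=np.array(S[k])/3.5+[130,155]
    x,r=tri([ray('top',t),ray('scene',s)]); P[k]=x; print(k,x,np.round(r,1),onz('top',t,88),onz('scene',s,88))
h=(P['HL']+P['HR'])/2;f=(P['FL']+P['FR'])/2
print('hinge',h,'len',np.linalg.norm(P['HL']-P['HR']),'F',f-h,np.linalg.norm(f-h),'R',(P['RL']+P['RR'])/2-h)
d=P['HL']-P['HR'];print('yaw of y axis',np.arctan2(-d[0],d[1]))
E
```

```text
RL [694.7  41.6  79.4] [0.7 0.7] [691.7  41.   88. ] [698.8  40.5  88. ]
RR [ 742.4 -189.7   82.2] [0.6 0.6] [ 740.1 -188.8   88. ] [ 744.9 -188.9   88. ]
HL [584.6  18.3  85.2] [0.9 0.9] [583.7  17.5  88. ] [586.5  18.6  88. ]
HR [ 630.3 -210.8   85.6] [1.1 1.1] [ 629.4 -211.2   88. ] [ 631.9 -209.6   88. ]
FL [462.2  -5.6 106. ] [0.3 0.3] [463.6  -6.9  88. ] [449.2  -2.2  88. ]
FR [ 508.8 -236.7  108.5] [1.3 1.3] [ 511.3 -244.4   88. ] [ 495.4 -237.3   88. ]
railL [484.  -46.4 140.1] [0.7 0.7] [490.1 -51.2  88. ] [445.6 -40.5  88. ]
railR [ 512.3 -191.4  138.9] [0.1 0.1] [ 519.6 -205.2   88. ] [ 476.7 -193.5   88. ]
hinge [607.4 -96.2  85.4] len 233.56939838196203 F [-121.9  -24.9   21.8] 126.3351340168658 R [111.1  22.2  -4.6]
yaw of y axis 0.19675773023495466
```

```bash
cat >> h.py <<'E'
from scipy.spatial.transform import Rotation as Ro
H=np.array([607.4,-96.2,88.]); yaw=0.197
U=np.array([np.cos(yaw),np.sin(yaw),0]); V=np.array([-np.sin(yaw),np.cos(yaw),0]); Z=np.array([0,0,1.])
def W(u,v,z): return H*[1,1,0]+u*U+v*V+z*Z     # box coords -> world
def B(p): p=np.asarray(p)-H*[1,1,0]; return np.array([p@U,p@V,p[2]])
def Rt(tilt,jaw='u',s=1):
    """tool x direction: down, tilted by `tilt` towards +u. jaw along u or v"""
    x=np.sin(tilt)*U-np.cos(tilt)*Z
    if jaw=='v': y=s*V
    else: y=s*(np.cos(tilt)*U+np.sin(tilt)*Z)
    return np.c_[x,y,np.cross(x,y)]
def go(p,R,frm=None):
    s=env.state(); p0,R0=(s['tcp_pos'],Ro.from_quat(s['orientation']).as_matrix()) if frm is None else frm
    return R0.T@(p-p0)/1000, Ro.from_matrix(R0.T@R).as_rotvec()
E
python3 - <<'E'
from h import *
np.set_printoptions(precision=3,suppress=True)
s=env.state();print(Ro.from_quat(s['orientation']).as_matrix())
for j in 'uv':
  for sg in (1,-1): print(j,sg,*go(W(-170,0,250),Rt(0,j,sg)))
E
```

```text
[[-0.001  0.347  0.938]
 [-0.001  0.938 -0.347]
 [-1.    -0.002 -0.   ]]
u 1 [-0.02  -0.593  0.458] [1.019 0.001 0.001]
u -1 [-0.02  -0.593  0.458] [-2.123 -0.002  0.001]
v 1 [-0.02  -0.593  0.458] [-0.552 -0.001  0.001]
v -1 [-0.02  -0.593  0.458] [2.59  0.002 0.001]
```

Emit:
step_arm:
  moves:
    - [[-0.02,-0.593,0.458],[2.59,0,0]]
    - [[-0.02,-0.593,0.458],[2.59,0,0]]
    - [[-0.02,-0.593,0.458],[2.59,0,0]]
    - [[-0.02,-0.593,0.458],[2.59,0,0]]
    - [[-0.02,-0.593,0.458],[2.59,0,0]]
    - [[-0.02,-0.593,0.458],[2.59,0,0]]
    - [[-0.02,-0.593,0.458],[2.59,0,0]]
    - [[-0.02,-0.593,0.458],[2.59,0,0]]
    - [[-0.02,-0.593,0.458],[2.59,0,0]]
    - [[-0.02,-0.593,0.458],[2.59,0,0]]
    - [[-0.02,-0.593,0.458],[2.59,0,0]]
    - [[-0.02,-0.593,0.458],[2.59,0,0]]
    - [[-0.02,-0.593,0.458],[2.59,0,0]]
    - [[-0.02,-0.593,0.458],[2.59,0,0]]
    - [[-0.02,-0.593,0.458],[2.59,0,0]]
    - [[-0.02,-0.593,0.458],[2.59,0,0]]
    - [[-0.02,-0.593,0.458],[2.59,0,0]]
    - [[-0.02,-0.593,0.458],[2.59,0,0]]
    - [[-0.02,-0.593,0.458],[2.59,0,0]]
    - [[-0.02,-0.593,0.458],[2.59,0,0]]
  claw: -1

```text
time_s: 1.82
tcp_pos: [440.5, -131.5, 250.0]
orientation: [-0.7, -0.098, 0.701, -0.097]
contact_force: [-0.3, 0.4, -0.6]
opening: 0.2
```

```bash
python3 - <<'E'
from h import *
np.set_printoptions(precision=3,suppress=True)
s=env.state();print(s['joint_pos'],B(s['tcp_pos']),s['contact_force'])
for t in (.5,.8,1.0): print(*go(W(-165,0,170),Rt(t,'v',-1)))
E
```

```text
[-0.462 -0.199  1.913 -0.     1.429  0.833] [-170.59    -1.966  249.977] [-0.257  0.366 -0.566]
[ 0.08  -0.001 -0.006] [0.077 0.501 0.021]
[ 0.08  -0.001 -0.006] [0.075 0.801 0.032]
[ 0.08  -0.001 -0.006] [0.072 1.001 0.04 ]
```

Emit:
step_arm:
  moves:
    - [[0.08,0,-0.006],[0.075,0.8,0.032]]
    - [[0.08,0,-0.006],[0.075,0.8,0.032]]
    - [[0.08,0,-0.006],[0.075,0.8,0.032]]
    - [[0.08,0,-0.006],[0.075,0.8,0.032]]
    - [[0.08,0,-0.006],[0.075,0.8,0.032]]
    - [[0.08,0,-0.006],[0.075,0.8,0.032]]
    - [[0.08,0,-0.006],[0.075,0.8,0.032]]
    - [[0.08,0,-0.006],[0.075,0.8,0.032]]
    - [[0.08,0,-0.006],[0.075,0.8,0.032]]
    - [[0.08,0,-0.006],[0.075,0.8,0.032]]

```text
time_s: 2.65
tcp_pos: [446.7, -128.0, 171.3]
orientation: [0.922, 0.096, -0.374, 0.04]
contact_force: [0.4, 0.4, -0.1]
opening: 0.5
```

```bash
python3 - <<'E'
from h import *
import cv2
np.set_printoptions(precision=3,suppress=True)
s=env.state();print(s['joint_pos'],B(s['tcp_pos']),s['contact_force'],s['time_s'])
R=Ro.from_quat(s['orientation']).as_matrix(); print(R[:,0]@U,R[:,0]@Z,R[:,1]@V)
cv2.imwrite("pics/w1.png",env.snapshot("wrist")[:,:,::-1])
cv2.imwrite("pics/s1.png",env.snapshot("scene")[:,:,::-1])
E
```

```text
[-0.985 -0.578  2.527  0.881  1.042 -0.031] [-163.826    0.25   171.334] [ 0.373  0.41  -0.077] 2.65
0.7167229404190016 -0.6973281876041862 -0.9999448136401687
```

View pics/w1.png

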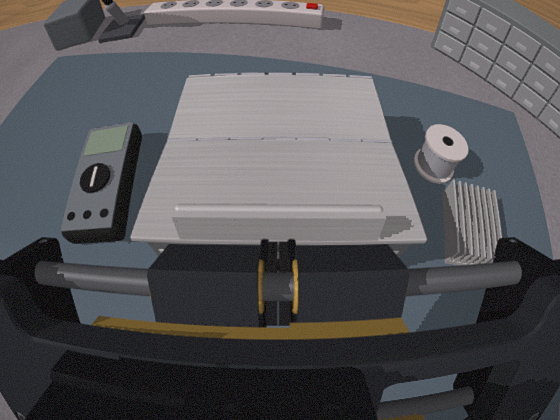

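View pics/s1.png

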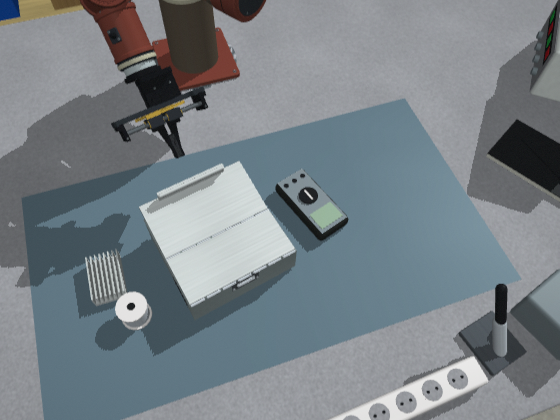

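```bash
python3 - <<'E'
from h import *
np.set_printoptions(precision=4,suppress=True)
R=Rt(.8,'v',-1)
for p in ((-160,0,119),(-131,0,91)): print(*go(W(*p),R))
E
```

```text
[0.0391 0.0005 0.0354] [0.0097 0.0002 0.0074]
[0.0794 0.0008 0.0353] [0.0097 0.0002 0.0074]
```

Emit:
step_arm:
  moves:
    - [[0.02,0,0.018],[0.01,0,0]]
    - [[0.039,0,0.0355],[0.01,0,0]]
    - [[0.039,0,0.0355],[0.01,0,0]]
    - [[0.06,0,0.0355],[0.01,0,0]]
    - [[0.0795,0,0.0355],[0.01,0,0]]
    - [[0.0795,0,0.0355],[0.01,0,0]]
    - [[0.0795,0,0.0355],[0.01,0,0]]

```text
time_s: 3.33
tcp_pos: [478.5, -119.5, 90.1]
orientation: [0.922, 0.096, -0.374, 0.034]
contact_force: [-0.7, -0.7, 0.6]
opening: 0.4
```

```bash
python3 - <<'E'
from h import *
import cv2
np.set_printoptions(precision=3,suppress=True)
s=env.state();print(s['joint_pos'],B(s['tcp_pos']),s['contact_force'],s['time_s'])
R=Ro.from_quat(s['orientation']).as_matrix(); print(R[:,0]@U,R[:,0]@Z,R[:,1]@V)
cv2.imwrite("pics/w2.png",env.snapshot("wrist")[:,:,::-1])
i=env.snapshot("top")[:,:,::-1]; cv2.imwrite("pics/t2.png",cv2.resize(i[100:280,250:450],None,fx=3,fy=3))
E
```

```text
[-0.877 -0.26   2.512  1.089  0.8   -0.272] [-131.009    2.35    90.054] [-0.669 -0.684  0.598] 3.3333
0.7171831494963101 -0.696794771316466 -0.9999353896097392
```

View pics/w2.png

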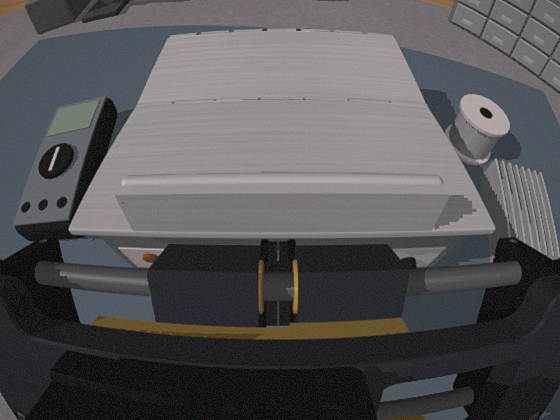

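View pics/t2.png

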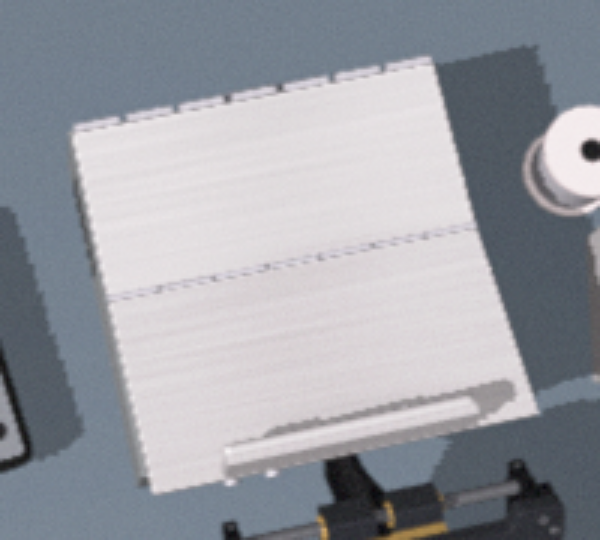

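Emit:
step_arm:
  moves:
    - [[0,0,-0.004],[0,0,0]]
    - [[-0.002,0,-0.007],[0,0,0]]
    - [[-0.005,0,-0.0115],[0,0,0]]
    - [[-0.0075,0,-0.016],[0,0,0]]
    - [[-0.0105,0,-0.022],[0,0,0]]
    - [[-0.0135,0,-0.0275],[0,0,0]]

```text
time_s: 3.93
tcp_pos: [487.1, -119.3, 119.4]
orientation: [0.922, 0.094, -0.374, 0.035]
contact_force: [-2.2, -1.0, -2.7]
opening: 0.0
```

```bash
python3 - <<'E'
from h import *
import cv2
np.set_printoptions(precision=3,suppress=True)
s=env.state();print(s['joint_pos'],B(s['tcp_pos']),s['contact_force'],s['time_s'])
i=env.snapshot("scene")[:,:,::-1]; cv2.imwrite("pics/s3.png",cv2.resize(i[100:320,100:320],None,fx=2.7,fy=2.7))
i=env.snapshot("top")[:,:,::-1]; cv2.imwrite("pics/t3.png",cv2.resize(i[100:280,250:450],None,fx=3,fy=3))
E
```

```text
[-0.851 -0.33   2.49   1.02   0.823 -0.147] [-122.496    0.883  119.4  ] [-2.151 -1.045 -2.708] 3.9333
```

View pics/s3.png

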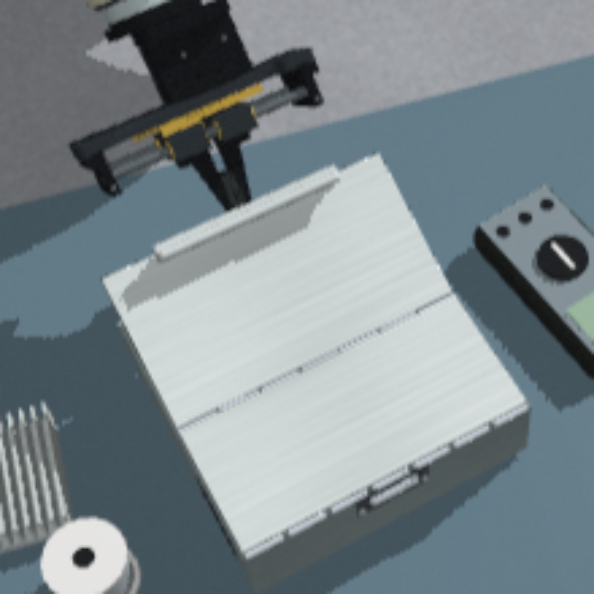

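View pics/t3.png

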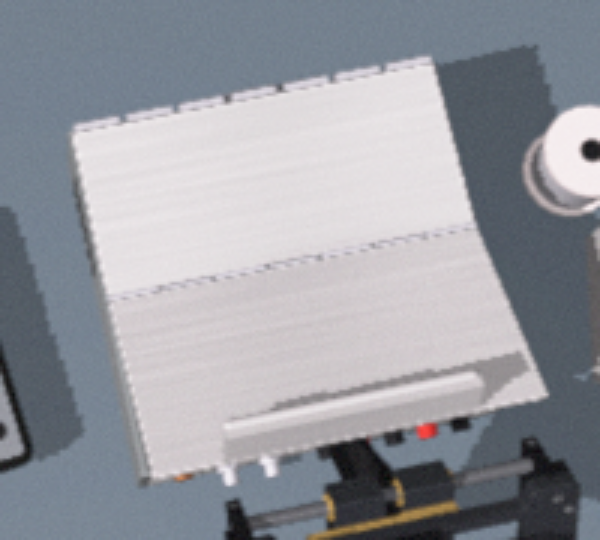

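```bash
cat >> h.py <<'E'
def path(ths,extra=0,t0=.77,t1=1.75,amin=105):
    out=[]
    for th in ths:
        tau=.8-.8*np.clip((th-t0)/(t1-t0),0,1)
        a=113 if th<.77 else 113-(113-amin)*min(1,(th-.77)/.8)
        t=np.array([np.sin(tau),-np.cos(tau)]); n=np.array([np.cos(tau),np.sin(tau)])
        if th<.77:   # edge contact on finger flank, 15 mm behind tip
            C=np.array([-128*np.cos(th)-6*np.sin(th),88+128*np.sin(th)-6*np.cos(th)]); T=C+15*t
        else: T=np.array([-a*np.cos(th)-6*np.sin(th),88+a*np.sin(th)-6*np.cos(th)])
        P=T-9.5*n-8*t+extra*n
        sh,r=go(W(P[0],0,P[1]),Rt(tau,'v',-1)); out.append((th,P,tau,sh,r))
    return out
E
python3 - <<'E'
from h import *
np.set_printoptions(precision=4,suppress=True)
for th,P,tau,sh,r in path(np.r_[.4,np.arange(.5,2.01,.1)]): print(round(th,2),P.round(1),round(tau,2),sh,r.round(3))
E
```

```text
0.4 [-121.8  120.6] 0.8 [-0.0002  0.0006 -0.0002] [-0.001 -0.002  0.006]
0.5 [-116.8  132.4] 0.8 [-0.0048  0.0006 -0.0121] [-0.001 -0.002  0.006]
0.6 [-110.6  143.6] 0.8 [-0.0082  0.0006 -0.0245] [-0.001 -0.002  0.006]
0.7 [-103.4  154.2] 0.8 [-0.0103  0.0005 -0.0371] [-0.001 -0.002  0.006]
0.8 [-95.2 163.7] 0.78 [-0.0111  0.0005 -0.0497] [-0.001 -0.026  0.006]
0.9 [-86.6 171.8] 0.69 [-0.0105  0.0005 -0.0615] [-0.001 -0.108  0.006]
1.0 [-77.2 179. ] 0.61 [-0.0088  0.0005 -0.0731] [-0.    -0.19   0.007]
1.1 [-67.3 185.1] 0.53 [-0.0059  0.0005 -0.0844] [-0.    -0.271  0.007]
1.2 [-57.  190.2] 0.45 [-0.002   0.0005 -0.0953] [ 0.    -0.353  0.007]
1.3 [-46.3 194.2] 0.37 [ 0.0028  0.0006 -0.1056] [ 0.001 -0.434  0.007]
1.4 [-35.4 197.1] 0.29 [ 0.0087  0.0006 -0.1152] [ 0.001 -0.516  0.007]
1.5 [-24.4 198.9] 0.2 [ 0.0153  0.0006 -0.1242] [ 0.001 -0.598  0.007]
1.6 [-13.3 199.9] 0.12 [ 0.0226  0.0007 -0.1326] [ 0.001 -0.679  0.006]
1.7 [ -2.2 200.5] 0.04 [ 0.0302  0.0007 -0.1407] [ 0.002 -0.761  0.006]
1.8 [  8.5 199.6] 0.0 [ 0.0385  0.0008 -0.1476] [ 0.002 -0.802  0.006]
1.9 [ 18.8 197.3] 0.0 [ 0.0475  0.0008 -0.153 ] [ 0.002 -0.802  0.006]
2.0 [ 28.7 194. ] 0.0 [ 0.057   0.0009 -0.1576] [ 0.002 -0.802  0.006]
```

Emit:
step_arm:
  moves:
    - [[-0.0025,0,-0.006],[0,0,0]]
    - [[-0.005,0,-0.012],[0,0,0]]
    - [[-0.008,0,-0.0245],[0,0,0]]
    - [[-0.0105,0,-0.037],[0,0,0]]
    - [[-0.011,0,-0.0495],[0,-0.026,0]]
    - [[-0.0105,0,-0.0615],[0,-0.108,0]]
    - [[-0.009,0,-0.073],[0,-0.19,0]]
    - [[-0.006,0,-0.0845],[0,-0.271,0]]
    - [[-0.002,0,-0.0955],[0,-0.353,0]]

```text
time_s: 4.78
tcp_pos: [551.7, -106.6, 190.5]
orientation: [0.841, 0.086, -0.532, 0.051]
contact_force: [-2.9, 0.9, 1.1]
opening: 0.1
```

```bash
python3 - <<'E'
from h import *
import cv2
np.set_printoptions(precision=4,suppress=True)
s=env.state();print(s['joint_pos'],B(s['tcp_pos']),s['contact_force'],s['time_s'])
i=env.snapshot("scene")[:,:,::-1]; j=env.snapshot("top")[:,:,::-1]
cv2.imwrite("pics/s4.png",np.hstack([cv2.resize(i[100:320,100:320],(400,400)),cv2.resize(j[100:300,250:450],(400,400))]))
for th,P,tau,sh,r in path(np.r_[np.arange(1.2,2.81,.1)]): print(round(th,2),P.round(1),round(tau,2),sh,r.round(3))
E
```

```text
[-0.5033 -0.1884  2.0806  0.3572  0.9354  0.7016] [-56.6031   0.7256 190.4935] [-2.94    0.9113  1.0531] 4.7833
1.2 [-57.  190.2] 0.45 [0.0006 0.0003 0.0044] [ 0.004 -0.002  0.006]
1.3 [-46.3 194.2] 0.37 [ 0.0016  0.0004 -0.007 ] [ 0.004 -0.083  0.006]
1.4 [-35.4 197.1] 0.29 [ 0.0038  0.0004 -0.0181] [ 0.005 -0.165  0.006]
1.5 [-24.4 198.9] 0.2 [ 0.007   0.0005 -0.0288] [ 0.005 -0.247  0.005]
1.6 [-13.3 199.9] 0.12 [ 0.0109  0.0005 -0.0391] [ 0.005 -0.328  0.005]
1.7 [ -2.2 200.5] 0.04 [ 0.0152  0.0006 -0.0494] [ 0.005 -0.41   0.005]
1.8 [  8.5 199.6] 0.0 [ 0.0207  0.0007 -0.0587] [ 0.005 -0.451  0.005]
1.9 [ 18.8 197.3] 0.0 [ 0.0272  0.0008 -0.0669] [ 0.005 -0.451  0.005]
2.0 [ 28.7 194. ] 0.0 [ 0.0346  0.0008 -0.0744] [ 0.005 -0.451  0.005]
2.1 [ 38.3 189.7] 0.0 [ 0.0426  0.0009 -0.0812] [ 0.005 -0.451  0.005]
2.2 [ 47.4 184.4] 0.0 [ 0.0513  0.001  -0.0871] [ 0.005 -0.451  0.005]
2.3 [ 56.  178.3] 0.0 [ 0.0605  0.0011 -0.0921] [ 0.005 -0.451  0.005]
2.4 [ 63.9 171.3] 0.0 [ 0.0702  0.0011 -0.0962] [ 0.005 -0.451  0.005]
2.5 [ 71.  163.6] 0.0 [ 0.0803  0.0012 -0.0993] [ 0.005 -0.451  0.005]
2.6 [ 77.4 155.3] 0.0 [ 0.0906  0.0013 -0.1014] [ 0.005 -0.451  0.005]
2.7 [ 82.9 146.3] 0.0 [ 0.1011  0.0013 -0.1024] [ 0.005 -0.451  0.005]
2.8 [ 87.4 136.8] 0.0 [ 0.1116  0.0014 -0.1024] [ 0.005 -0.451  0.005]
```

View pics/s4.png

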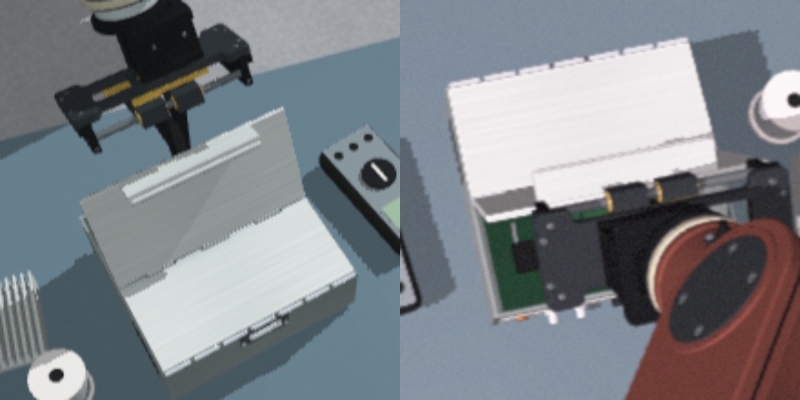

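Emit:
step_arm:
  moves:
    - [[0.0015,0,-0.008],[0.005,-0.083,0.005]]
    - [[0.004,0,-0.018],[0.005,-0.165,0.005]]
    - [[0.007,0,-0.029],[0.005,-0.247,0.005]]
    - [[0.011,0,-0.039],[0.005,-0.328,0.005]]
    - [[0.015,0,-0.0495],[0.005,-0.41,0.005]]
    - [[0.0205,0,-0.0585],[0.005,-0.451,0.005]]
    - [[0.027,0,-0.067],[0.005,-0.451,0.005]]
    - [[0.0345,0,-0.0745],[0.005,-0.451,0.005]]
    - [[0.0425,0,-0.081],[0.005,-0.451,0.005]]
    - [[0.0515,0,-0.087],[0.005,-0.451,0.005]]
    - [[0.0605,0,-0.092],[0.005,-0.451,0.005]]
    - [[0.07,0,-0.096],[0.005,-0.451,0.005]]
    - [[0.08,0,-0.0995],[0.005,-0.451,0.005]]
    - [[0.08,0,-0.0995],[0.005,-0.451,0.005]]
    - [[0.08,0,-0.0995],[0.005,-0.451,0.005]]

```text
time_s: 6.13
tcp_pos: [672.5, -81.5, 158.1]
orientation: [-0.702, -0.07, 0.706, -0.068]
contact_force: [-0.7, 0.3, -0.4]
opening: 0.4
```

```bash
python3 - <<'E'
from h import *
import cv2
np.set_printoptions(precision=4,suppress=True)
i=env.snapshot("scene")[:,:,::-1]; j=env.snapshot("top")[:,:,::-1]
s=env.state();print(s['joint_pos'],B(s['tcp_pos']),s['contact_force'],s['time_s'])
cv2.imwrite("pics/s5.png",np.hstack([cv2.resize(i[100:320,100:320],(400,400)),cv2.resize(j[100:300,250:450],(400,400))]))
for th,P,tau,sh,r in path(np.r_[np.arange(2.5,3.11,.1)]): print(round(th,2),P.round(1),round(tau,2),sh,r.round(3))
E
```

```text
[-0.2378  0.4009  1.4386  0.0013  1.307   1.1381] [ 66.9599   1.3858 159.4908] [ 0.4117 -0.8488  0.1256] 6.2333
2.5 [ 71.  163.6] 0.0 [-0.0042  0.0014 -0.0041] [-0.002  0.004  0.003]
2.6 [ 77.4 155.3] 0.0 [ 0.0042  0.0014 -0.0104] [-0.002  0.004  0.003]
2.7 [ 82.9 146.3] 0.0 [ 0.0131  0.0014 -0.016 ] [-0.002  0.004  0.003]
2.8 [ 87.4 136.8] 0.0 [ 0.0226  0.0014 -0.0206] [-0.002  0.004  0.003]
2.9 [ 91.  126.9] 0.0 [ 0.0324  0.0014 -0.0242] [-0.002  0.004  0.003]
3.0 [ 93.6 116.8] 0.0 [ 0.0426  0.0015 -0.0268] [-0.002  0.004  0.003]
3.1 [ 95.2 106.4] 0.0 [ 0.053   0.0015 -0.0284] [-0.002  0.004  0.003]
```

View pics/s5.png

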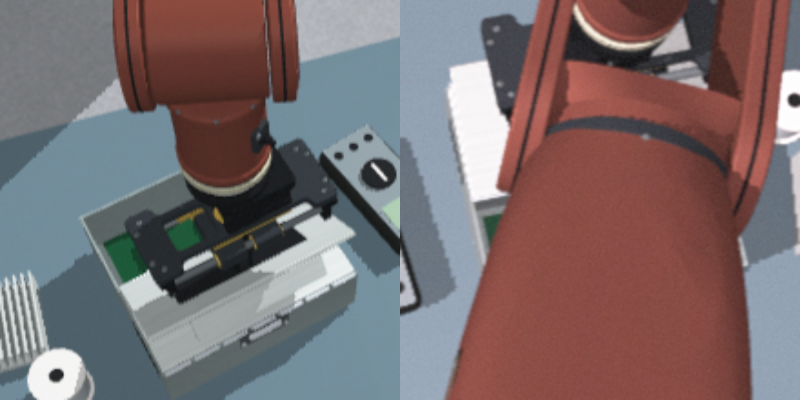

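Emit:
step_arm:
  moves:
    - [[0,0.001,-0.007],[0,0,0]]
    - [[0.004,0.0015,-0.0105],[0,0,0]]
    - [[0.0085,0.0015,-0.013],[0,0,0]]
    - [[0.013,0.0015,-0.016],[0,0,0]]
    - [[0.018,0.0015,-0.018],[0,0,0]]
    - [[0.0225,0.0015,-0.0205],[0,0,0]]
    - [[0.0275,0.0015,-0.0225],[0,0,0]]
    - [[0.0325,0.0015,-0.024],[0,0,0]]
    - [[0.0325,0.0015,-0.024],[0,0,0]]
    - [[0.0325,0.0015,-0.024],[0,0,0]]

```text
time_s: 7.07
tcp_pos: [696.1, -78.2, 126.1]
orientation: [-0.702, -0.07, 0.706, -0.068]
contact_force: [-0.1, 0.3, 0.2]
opening: 0.6
```

```bash
python3 - <<'E'
from h import *
import cv2
np.set_printoptions(precision=4,suppress=True)
i=env.snapshot("scene")[:,:,::-1]
s=env.state();print(B(s['tcp_pos']),s['contact_force'],s['time_s'])
cv2.imwrite("pics/s6.png",cv2.resize(i[100:320,100:320],(600,600)))
for th,P,tau,sh,r in path([2.9,3.0,3.02,3.1]): print(round(th,2),P.round(1),sh,r.round(3))
E
```

```text
[ 90.6959   0.169  126.5812] [-1.1733  0.052  -0.2069] 7.1167
2.9 [ 91.  126.9] [-0.0004  0.0002 -0.0003] [-0.002  0.005  0.004]
3.0 [ 93.6 116.8] [ 0.0098  0.0002 -0.003 ] [-0.002  0.005  0.004]
3.02 [ 94.  114.7] [ 0.0119  0.0002 -0.0034] [-0.002  0.005  0.004]
3.1 [ 95.2 106.4] [ 0.0202  0.0002 -0.0046] [-0.002  0.005  0.004]
```

View pics/s6.png

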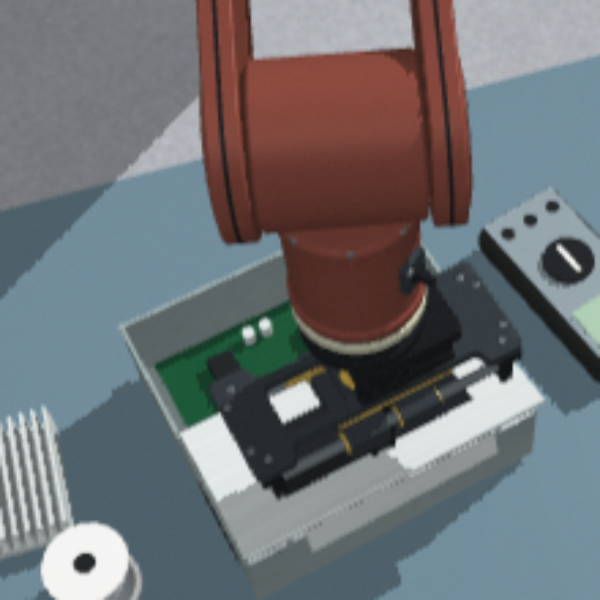

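Emit:
step_arm:
  moves:
    - [[0.003,0,-0.005],[0,0,0]]
    - [[0.006,0,-0.008],[0,0,0]]
    - [[0.009,0,-0.0085],[0,0,0]]
    - [[0.0105,0,-0.0085],[0,0,0]]
    - [[0.0105,0,-0.0085],[0,0,0]]

```text
time_s: 7.53
tcp_pos: [704.8, -76.6, 115.9]
orientation: [-0.702, -0.07, 0.705, -0.068]
contact_force: [0.3, -0.2, -0.3]
opening: 0.3
```

Emit:
step_arm:
  moves:
    - [[0.0005,0,0],[0,0,0]]
    - [[0.001,0,0],[0,0,0]]
    - [[0.001,0,0],[0,0,0]]

```text
time_s: 7.78
tcp_pos: [704.9, -76.7, 115.7]
orientation: [-0.702, -0.07, 0.705, -0.068]
contact_force: [0.3, 0.4, 0.7]
opening: 0.6
```

Emit:
step_arm:
  moves:
    - [[0.0005,0,0],[0,0,0]]
    - [[0.001,0,0],[0,0,0]]
    - [[0.001,0,0],[0,0,0]]

```text
time_s: 8.03
tcp_pos: [705.0, -76.7, 115.3]
orientation: [-0.702, -0.07, 0.705, -0.068]
contact_force: [-2.5, 0.9, 4.3]
opening: 0.4
```

Emit:
step_arm:
  moves:
    - [[0.0005,0,0],[0,0,0]]
    - [[0.001,0,0],[0,0,0]]
    - [[0.001,0,0],[0,0,0]]

```text
time_s: 8.28
tcp_pos: [705.1, -76.7, 115.1]
orientation: [-0.703, -0.07, 0.705, -0.068]
contact_force: [-4.2, 1.6, 7.8]
opening: 0.8
```

Emit:
step_arm:
  moves:
    - [[0.0005,0,0],[0,0,0]]
    - [[0.001,0,0],[0,0,0]]
    - [[0.001,0,0],[0,0,0]]

```text
time_s: 8.53
tcp_pos: [705.2, -76.7, 114.9]
orientation: [-0.703, -0.07, 0.705, -0.068]
contact_force: [-5.8, 1.4, 12.4]
opening: 0.0
```

Emit:
step_arm:
  moves:
    - [[0.0005,0,0],[0,0,0]]
    - [[0.0005,0,0],[0,0,0]]
    - [[0.0005,0,0],[0,0,0]]

```text
time_s: 8.78
tcp_pos: [705.2, -76.7, 114.8]
orientation: [-0.703, -0.07, 0.705, -0.068]
contact_force: [-7.2, 2.5, 14.0]
opening: 0.3
```

Emit:
step_arm:
  moves:
    - [[0.0005,0,0],[0,0,0]]
    - [[0.0005,0,0],[0,0,0]]
    - [[0.0005,0,0],[0,0,0]]

```text
time_s: 9.03
tcp_pos: [705.2, -76.7, 114.8]
orientation: [-0.703, -0.07, 0.705, -0.068]
contact_force: [-8.1, 2.4, 15.7]
opening: 0.4
```

```bash
python3 - <<'E'
from h import *
import cv2
i=env.snapshot("scene")[:,:,::-1]; w=env.snapshot("wrist")[:,:,::-1]
s=env.state();print(B(s['tcp_pos']),s['contact_force'],s['moment'],s['time_s'])
R=Ro.from_quat(s['orientation']).as_matrix(); print(R[:,0]@U,R[:,0]@Z)
cv2.imwrite("pics/s7.png",cv2.resize(i[150:320,130:320],None,fx=4,fy=3.5))
cv2.imwrite("pics/w7.png",w)
E
```

```text
[ 9.97216510e+01 -6.74824925e-03  1.14756311e+02] [-8.37714729  1.87110561 14.89370972] [0.23808248 1.51658547 0.00247878] 9.1333
-0.0027003254957890417 -0.9999926346477044
```

View pics/s7.png

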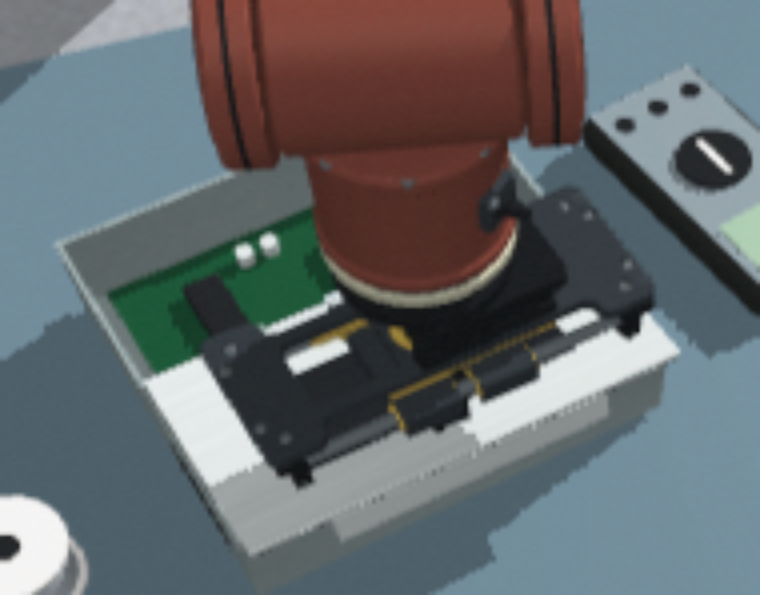

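View pics/w7.png

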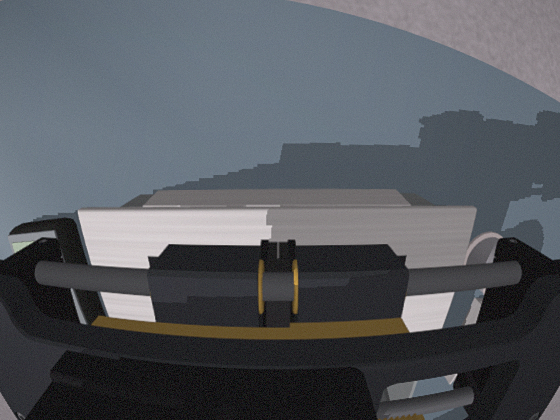

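Emit:
step_arm:
  moves:
    - [[0.0005,0,0.0005],[0,0,0]]
    - [[0.0005,0,0.001],[0,0,0]]
    - [[0.0005,0,0.001],[0,0,0]]

```text
time_s: 9.38
tcp_pos: [705.1, -76.7, 114.7]
orientation: [-0.704, -0.07, 0.704, -0.068]
contact_force: [-6.3, 1.6, 16.1]
opening: 0.7
```

Emit:
step_arm:
  moves:
    - [[0.0003,0,0.0005],[0,0,0]]
    - [[0.0005,0,0.001],[0,0,0]]
    - [[0.0005,0,0.0015],[0,0,0]]

```text
time_s: 9.63
tcp_pos: [704.9, -76.8, 114.8]
orientation: [0.705, 0.07, -0.703, 0.068]
contact_force: [-0.3, 3.9, 14.4]
opening: 0.3
```

Emit:
step_arm:
  moves:
    - [[0.0003,0,0.0],[0,0,0]]
    - [[0.0005,0,0],[0,0,0]]
    - [[0.0005,0,0],[0,0,0]]

```text
time_s: 9.88
tcp_pos: [705.0, -76.7, 114.7]
orientation: [0.705, 0.07, -0.703, 0.068]
contact_force: [-3.1, 2.6, 15.9]
opening: 0.3
```

Emit:
step_arm:
  moves:
    - [[0.0005,0,0.0003],[0,0,0]]
    - [[0.0007,0,0.0005],[0,0,0]]
    - [[0.0007,0,0.0005],[0,0,0]]

```text
time_s: 10.13
tcp_pos: [705.0, -76.8, 114.7]
orientation: [0.705, 0.07, -0.702, 0.068]
contact_force: [-3.4, 4.1, 16.8]
opening: 0.0
```

```bash
python3 - <<'E'
from h import *
s=env.state();print(B(s['tcp_pos']),s['contact_force'],s['moment'],s['time_s'],s['joint_pos'])
R=Ro.from_quat(s['orientation']).as_matrix(); print(R[:,0]@U,R[:,0]@Z,R[:,0]@V,R[:,1]@Z)
E
```

```text
[ 9.95089865e+01 -5.53979082e-02  1.14688408e+02] [-3.36490148  4.07464794 16.81160654] [0.67485776 0.52066968 0.03903819] 10.1333 [-0.22100005  0.50743561  1.38228909  0.00323976  1.24883263  1.15384513]
0.004022957616728418 -0.9999906661192037 0.0015759081461523463 -0.001584229672578541
```

Emit:
step_arm:
  moves:
    - [[0.0005,0,0.0003],[0,0,0]]
    - [[0.0008,0,0.0005],[0,0,0]]
    - [[0.0008,0,0.0005],[0,0,0]]

```text
time_s: 10.38
tcp_pos: [705.0, -76.8, 114.6]
orientation: [0.706, 0.069, -0.702, 0.068]
contact_force: [-2.3, 4.0, 19.1]
opening: 0.4
```

Emit:
step_arm:
  moves:
    - [[-0.005,0,0],[0,0,0]]
    - [[-0.01,0,-0.003],[0,0,0]]
    - [[-0.01,0,-0.011],[0,0,0]]
    - [[-0.01,0,-0.011],[0,0,0]]
    - [[-0.01,0,-0.011],[0,0,0]]

```text
time_s: 10.8
tcp_pos: [712.3, -75.2, 117.4]
orientation: [-0.702, -0.07, 0.706, -0.068]
contact_force: [0.2, -0.1, 0.2]
opening: 0.2
```

```bash
python3 - <<'E'
from h import *
import cv2
w=env.snapshot("wrist")[:,:,::-1]
s=env.state();print(B(s['tcp_pos']),s['contact_force'],s['moment'],s['time_s'])
print(go(W(110,0,116),Rt(0,'v',-1)))
cv2.imwrite("pics/w8.png",cv2.resize(w[150:350,50:510],None,fx=1.7,fy=1.7))
E
```

```text
[1.06624666e+02 9.52230758e-02 1.17225667e+02] [-0.28929139  0.05679224 -0.20807086] [-0.05565891  0.15704697  0.02411298] 10.85
(array([ 1.20752717e-03,  9.18029487e-05, -3.38196071e-03]), array([-0.00236608,  0.00526502,  0.0037597 ]))
```

View pics/w8.png

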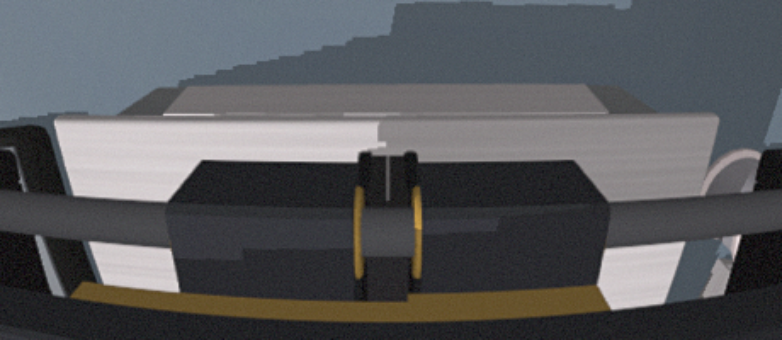

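Emit:
step_arm:
  moves:
    - [[0,0,-0.0035],[0,0.005,0.003]]
    - [[0.0012,0,-0.0035],[0,0.005,0.003]]
    - [[0.003,0,-0.0025],[0,0.005,0.003]]
    - [[0.0045,0,-0.0015],[0,0.005,0.003]]
    - [[0.0045,0,-0.0015],[0,0.005,0.003]]

```text
time_s: 11.27
tcp_pos: [715.8, -74.6, 116.4]
orientation: [0.706, 0.069, -0.701, 0.069]
contact_force: [2.7, 1.3, 5.6]
opening: 0.6
```

Emit:
step_arm:
  moves:
    - [[0.001,0,0],[0,0,0]]
    - [[0.0015,0,0],[0,0,0]]
    - [[0.0015,0,0],[0,0,0]]

```text
time_s: 11.52
tcp_pos: [716.0, -74.6, 116.2]
orientation: [0.706, 0.069, -0.701, 0.069]
contact_force: [0.1, 2.5, 11.5]
opening: 0.4
```

Emit:
step_arm:
  moves:
    - [[0.0005,0,0],[0,0,0]]
    - [[0.001,0,0],[0,0,0]]
    - [[0.001,0,0],[0,0,0]]

```text
time_s: 11.77
tcp_pos: [716.0, -74.6, 116.0]
orientation: [0.706, 0.069, -0.701, 0.069]
contact_force: [-1.7, 2.9, 15.5]
opening: 0.6
```

Emit:
step_arm:
  moves:
    - [[0.0005,0,0],[0,0,0]]
    - [[0.001,0,0],[0,0,0]]
    - [[0.001,0,0],[0,0,0]]

```text
time_s: 12.02
tcp_pos: [716.1, -74.6, 115.6]
orientation: [0.706, 0.069, -0.701, 0.069]
contact_force: [-2.4, 3.7, 16.8]
opening: 0.4
```

Emit:
step_arm:
  moves:
    - [[0.0003,0,0],[0,0,0]]
    - [[0.0006,0,0],[0,0,0]]
    - [[0.0006,0,0],[0,0,0]]
    - [[0.0006,0,0],[0,0,0]]

```text
time_s: 12.35
tcp_pos: [716.2, -74.6, 114.9]
orientation: [0.707, 0.069, -0.701, 0.069]
contact_force: [-2.7, 3.5, 17.0]
opening: 0.3
```

Emit:
step_arm:
  moves:
    - [[0.0003,0,0],[0,0,0]]
    - [[0.0006,0,0],[0,0,0]]
    - [[0.001,0,0],[0,0,0]]
    - [[0.001,0,0],[0,0,0]]

```text
time_s: 12.68
tcp_pos: [716.4, -74.5, 113.6]
orientation: [0.707, 0.069, -0.701, 0.069]
contact_force: [-2.1, 2.8, 15.1]
opening: 0.7
```

Emit:
step_arm:
  moves:
    - [[0.0003,0,0],[0,0,0]]
    - [[0.0006,0,0],[0,0,0]]
    - [[0.001,0,0],[0,0,0]]
    - [[0.001,0,0],[0,0,0]]

```text
time_s: 13.02
tcp_pos: [716.6, -74.5, 112.2]
orientation: [0.707, 0.069, -0.701, 0.069]
contact_force: [-0.3, 3.7, 12.9]
opening: 0.2
```

Emit:
step_arm:
  moves:
    - [[0.0005,0,0],[0,0,0]]
    - [[0.001,0,0],[0,0,0]]
    - [[0.0015,0,0],[0,0,0]]
    - [[0.0015,0,0],[0,0,0]]

```text
time_s: 13.35
tcp_pos: [716.8, -74.4, 110.1]
orientation: [0.707, 0.069, -0.701, 0.069]
contact_force: [3.0, 3.5, 9.4]
opening: 0.6
```

Emit:
step_arm:
  moves:
    - [[0.0005,0,0],[0,0,0]]
    - [[0.001,0,0],[0,0,0]]
    - [[0.0015,0,0],[0,0,0]]
    - [[0.0015,0,0],[0,0,0]]

```text
time_s: 13.68
tcp_pos: [716.5, -74.6, 107.7]
orientation: [0.707, 0.069, -0.701, 0.069]
contact_force: [3.6, 1.9, 5.0]
opening: 0.5
```

Emit:
step_arm:
  moves:
    - [[0.0005,0,0],[0,0,0]]
    - [[0.001,0,0],[0,0,0]]
    - [[0.0015,0,0],[0,0,0]]
    - [[0.002,0,0],[0,0,0]]
    - [[0.002,0,0],[0,0,0]]

```text
time_s: 14.1
tcp_pos: [713.2, -75.1, 102.4]
orientation: [-0.704, -0.069, 0.704, -0.068]
contact_force: [0.2, -0.0, 2.4]
opening: 0.5
```

Emit:
step_arm:
  moves:
    - [[0.0005,0,0],[0,0,0]]
    - [[0.001,0,0],[0,0,0]]
    - [[0.0015,0,0],[0,0,0]]
    - [[0.0015,0,0],[0,0,0]]

```text
time_s: 14.43
tcp_pos: [713.2, -75.1, 102.2]
orientation: [0.704, 0.069, -0.704, 0.069]
contact_force: [-4.5, 0.9, 9.0]
opening: 0.0
```

Emit:
step_arm:
  moves:
    - [[-0.01,0,0],[0,0,0]]
    - [[-0.04,0,0],[0,0,0]]
    - [[-0.08,0,0],[0,0,0]]
    - [[-0.12,0,0],[0,0,0]]
    - [[-0.15,0.04,0.02],[0,0,0]]
    - [[-0.15,0.08,0.06],[0,0,0]]
    - [[-0.15,0.08,0.1],[0,0,0]]
    - [[-0.15,0.08,0.14],[0,0,0]]
    - [[-0.15,0.08,0.18],[0,0,0]]
    - [[-0.15,0.08,0.22],[0,0,0]]
    - [[-0.15,0.08,0.26],[0,0,0]]
    - [[-0.15,0.08,0.28],[0,0,0]]
    - [[-0.15,0.08,0.28],[0,0,0]]
    - [[-0.15,0.08,0.28],[0,0,0]]

```text
time_s: 15.6
tcp_pos: [453.0, -208.0, 251.2]
orientation: [0.704, 0.068, -0.703, 0.068]
contact_force: [0.6, -0.7, 0.3]
opening: 0.5
```

```bash
python3 - <<'E'
from h import *
import cv2
i=env.snapshot("scene")[:,:,::-1]; j=env.snapshot("top")[:,:,::-1]
s=env.state();print(B(s['tcp_pos']),s['contact_force'],s['time_s'])
cv2.imwrite("pics/s9f.png",i); cv2.imwrite("pics/t9.png",j)
cv2.imwrite("pics/s9.png",cv2.resize(i[150:330,80:350],None,fx=2.9,fy=2.9,interpolation=cv2.INTER_CUBIC))
E
```

```text
[-171.50252087  -79.56079576  251.37193859] [ 0.43964446 -0.2282794  -0.89053671] 15.7
```

View pics/s9.png

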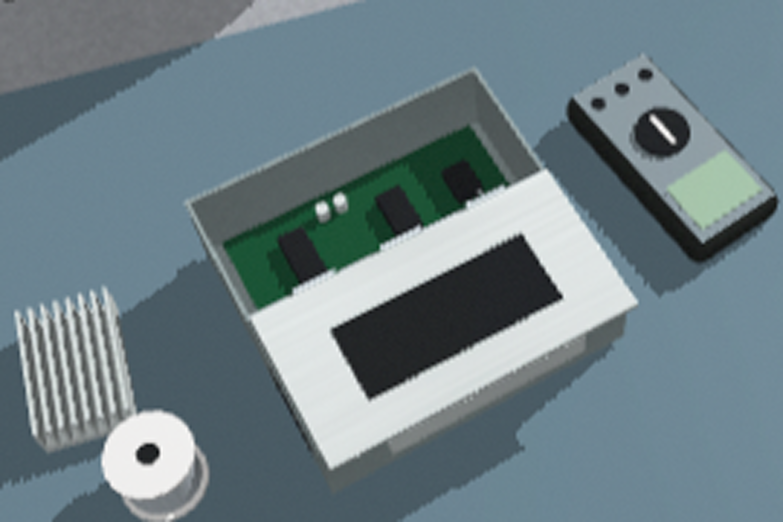

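View pics/t9.png

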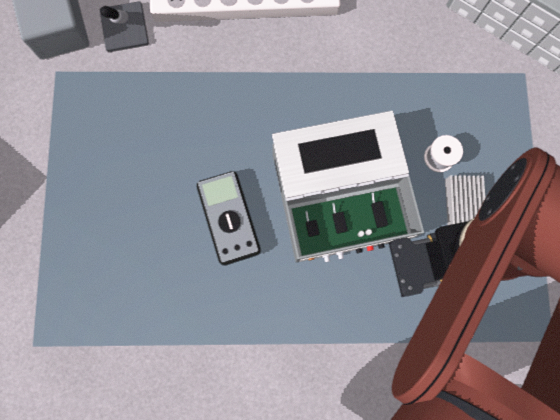

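```bash
python3 - <<'E'
from h import *
import cv2
np.set_printoptions(precision=1,suppress=True)
for t,s in (((396,113),(332,468)),((274,133),(637,302)),):
    x,r=tri([ray('top',t),ray('scene',np.array(s)/2.9+[80,150])]);print(x,B(x),r)
a=cv2.imread('pics/scene0.png').astype(int);b=cv2.imread('pics/s9f.png').astype(int)
for n,(x0,x1,y0,y1) in {'meter':(275,350,165,242),'sink':(80,116,248,306),'reel':(114,153,289,330)}.items():
    best=None
    A=a[y0:y1,x0:x1].astype(np.uint8);print(n,cv2.minMaxLoc(cv2.matchTemplate(b[y0-4:y1+4,x0-4:x1+4].astype(np.uint8),A,cv2.TM_CCOEFF_NORMED))[1::2])
E
```

```text
[ 755.  -189.    87.4] [ 126.6 -119.9   87.4] [np.float64(4.894288411599306), np.float64(4.8942884115991845)]
[711.2  42.5  94.7] [129.  115.7  94.7] [np.float64(1.3681365030201391), np.float64(1.3681365030201422)]
meter (0.9788027405738831, (4, 4))
sink (0.9934001564979553, (4, 4))
reel (0.9959429502487183, (4, 4))
```

```bash
python3 - <<'E'
from h import *
import cv2
ims={'top':cv2.imread('pics/t9.png'),'scene':cv2.imread('pics/s9f.png')}
out=[]
for n,im in ims.items():
    c=env.get_calibration(n);Ti=np.linalg.inv(c['T'])
    im=cv2.resize(im,None,fx=4,fy=4,interpolation=cv2.INTER_CUBIC)
    for z,u,col in ((94,128,(0,0,255)),(109,127,(0,200,0))):
        q=[]
        for v in(-118,118):
            p=Ti@np.r_[W(u,v,z),1];q.append(tuple(int(4*k+2) for k in(p[0]/p[2]*c['fx']+c['cx'],p[1]/p[2]*c['fy']+c['cy'])))
        cv2.line(im,*q,col,1)
    x,y=(262,100) if n=='top' else (160,200)
    out.append(im[4*y:4*y+400,4*x:4*x+600])
cv2.imwrite('pics/chk.png',cv2.resize(np.vstack(out),(450,600)))
E
```

```text
(no output)
```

View pics/chk.png

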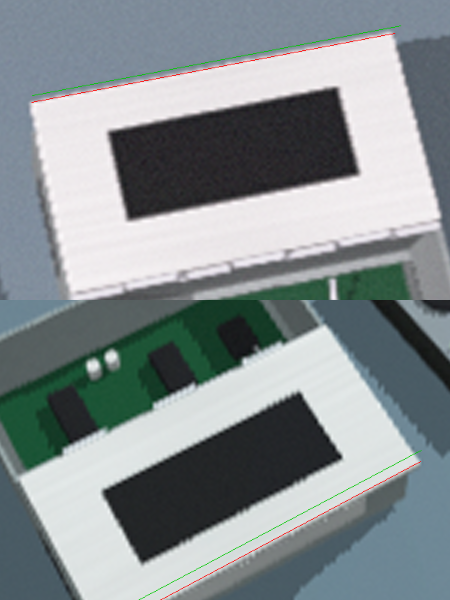

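The far edge of the leaf lies on the red line, the one for flat at 94 mm, in both views. The green line for standing on the catch does not fit, so the leaf is down and I am handing in.

```bash
python3 - <<'E'
from bench import env
print(env.hand_in())
E
```

```text
the job is handed in; nothing more can be done
None
```

The front leaf is folded right over onto the rear leaf and snapped past the catch, and the job is handed in. It took about 16 s of the 61 s.

**How it was done:** I put the closed fingers under the leaf's overhanging front edge and pushed it round the hinge arc (about 3.5 N when checked near the start). I then pressed straight down near its outer end until it snapped.

**Force:** The first press, about 106 mm from the hinge, reached 19 N without snapping. I moved out to about 117 mm, where it gave way at about 17 N. That is above the 9–14 N stated, and I did not find out why. After the snap I pressed to about 9 N to confirm it was seated. All of this stayed well below the 50 N that would bend the sheet.

**Last checks:**
- **Leaf flat:** in both the top and scene views, with the arm clear, the leaf's far edge lies on the line expected for flat at 94 mm, not the one for standing on the catch.
- **Disagreement:** one hand-picked corner gave 94.7 mm. The other gave 87.4 mm with a poor 4.9 mm fit, so I relied on the edge lines instead.
- **Rear leaf:** it looked shut in every picture where it could be seen.
- **Things around the box:** the multimeter, solder reel and heat sink matched their first pictures with no shift.

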